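# Sort two parts, fit the bayonet lid and hold it half-way to the lock

### The arm

A 6-joint arm with a two-finger parallel gripper is mounted at the origin on a cart in front of the work surface, level with it; the furniture and walls round the work are solid. World frame = base frame: x ahead of the robot, y to its left, z up, the work surface at z = 0. Lengths are in mm, angles in rad, forces in N, time in s.
With the tool pointing down it reaches from about 350 to 775 mm from the base axis. Payload 7.3 kg.
Tool frame: the origin (TCP) lies at the very end of the fingers, on their centre line; the grasp point (between the pads) lies 19 mm behind it; x points along the fingers, z is the direction in which the jaws open and shut, and the axes are right-handed (so a half turn about x gives the same grasp; the last joint's range is limited). The gripper opens to 92 mm and grips with 3 to 60 N. Pads are 19 mm wide; open, the fingers measure 130 mm over their backs; the gripper's body (75 mm by 190 mm) begins 47 mm behind the grasp point.
Start: joints at [-1.366, 0.342, 1.524, -0, 1.275, -0.146], TCP at [180.439, -493.038, 226.741] pointing down, gripper open.
Joint ranges: [-2.53, 2.53], [-0.77, 2.02], [0.04, 2.7], [-1, 4.14], [0.28, 2.66], [-3.11, 3.11]. Speed limits (rad/s): [2.57, 2.57, 3.14, 3.14, 3.14, 3.14].

### API

Orientations are given as [roll, pitch, yaw] about the fixed x, y, z axes, in that order (R = Rz(yaw) Ry(pitch) Rx(roll)).
In Python, from plant import * gives the robot as it stands.
- The arm moves only by the shell command python3 -m creep 'ROWS'. ROWS is JSON, a list of rows, each an object of numbers: "tx", "ty", "tz": the shift along the tool's x, y, z in cm; "wx", "wy", "wz": the turn, a rotation vector about the tool's x, y, z in rad; "gripper": the closure, from -1 (fully open) to 1 (shut). A call has 1 to 8 rows; each row is the pose to reach, as a shift and turn from the pose commanded when the call began, along the tool's axes at that moment; what a row does not reach only later rows make up. A row lasts 1/12 s, in which the tool goes at most 41.7 mm and 7.16 degrees, less where a joint would pass 70% of its speed; a pose out of reach is approached as far as the arm can. A call with a gripper value outside its range is refused whole. The fingers move at their own pace and stop on an object; the grip force is fixed at half the most. Time passes only in rows, so rows that repeat a pose let the fingers close. It gives the time, the measured TCP pose, the force and the opening at its end, in the units of the state.
- get_obs(): the state, without advancing time (a new reading comes with each control period).
- capture(name): name is "scene" or "side" or "wrist"; returns a dict with "frame" (384x512x3 uint8, red, green, blue), "z_map" (384x512 float32, mm along the optical axis (not along the pixel's ray), 0 where there is no reading), "vertical_fov" (degrees; the focal length in pixels is half the picture's height over the tangent of half this angle, whatever the lens; pixels are square), "cx", "cy" (the principal point, pixels), "xyz" and "rotation" of the camera in the world. Camera axes: x right, y down, z forward; pixel columns grow to the right and rows downward; lengths in mm; the calibration is good to about 2 mm. The wrist camera is an equidistant fisheye: a pixel r from the principal point sees the ray r / f radians off the axis. A picture is of the moment at which its call begins.
- close_job(): hands the job in, once; it reports no verdict.
The state is a dict: "time": time; "joint_positions": joint angles; "dq": joint speeds; "tau": joint torques, N m; "tool_pos": TCP position; "tcp_rot": TCP orientation; "contact_force": force on the tool from outside, world axes, zero at the start; "moment": the same for the moment, N m; "grip_width": finger opening in mm.
Only numpy, scipy, OpenCV 4.12 (cv2) and the standard library are available. Lean on these libraries where they do the work, as an engineer would, in place of code of your own. Each camera call takes 0.05 s, during which the arm holds its last target.

### The job

Sort the two loose parts: the hex bolt goes into the round metal pot and the flanged bronze bush into the open square tray; let go of both. Then fit the pot's bayonet lid, lugs down through the two gaps, until its disc sits on the rim, and twist it clockwise (seen from above) to the half-way mark, never on to the lock click. Finish while still gripping the lid's handle there, holding the lid at the half-way mark for a colleague to check the fit; leave the other things on the table where they are.

Things in the scene. Friction and masses are not known exactly. Their poses are not given: they have to be found in the camera images.
- pot: Round steel pot, fixed to the table, open on top, on a dark foot disc (120 mm diameter, 6 mm high). Outside diameter 94 mm, rim 62 mm above the table, bore 76 mm, inner floor 7 mm above the table. Origin: centre of its underside, on the table; z up, x points to one half-way mark, the other is at -x. The lid turns only clockwise in it: 50 degrees from entry to half-way, 100 to the lock.
- pot_rim (a point): Centre of the pot's mouth, 62 mm above the table. Two ledges inside the rim, flush with it and 5 mm thick, leave a round opening of 61 mm and two opposite gaps for the lid's lugs. Fitted, the lid has about 3 mm play sideways and 2 mm up and down.
- pot_gap (a point): Middle of one gap between the ledges, 34 mm from the pot's axis, 62 mm above the table, 50 degrees anticlockwise (from above) from the pot's +x; the other gap is opposite. Each is 56 degrees wide and has a pair of short black lines on the rim.
- pot_half (a point): A half-way mark: single black line on the pot's rim, at its +x, 44 mm from the axis; there is one opposite too. The lid's handle bar must point at these two lines.
- lock_a (a point): Point on the pot, 34 mm from its axis, 52.5 mm above the table, where a lug's outer end stands when locked: 50 degrees clockwise from the pot's +x, under a black dot on the rim. A spring ball begins to resist the lug about 14 degrees past half-way and clicks just before the end stop here.
- lock_b (a point): The same on the opposite side of the pot, for the other lug.
- lid: Loose metal bayonet lid, 120 to 195 g, at first standing on the table, handle up. Origin: centre of its underside; z up, x along handle and lugs; the same after a half turn. Spigot 54 mm diameter, coned at the foot, z = 0 to 12 mm; above it a disc, 79 mm diameter, z = 12 to 17 mm, that comes to rest on the pot's rim (lid origin then 50 mm above the table).
- lid_grip (a point): Middle of the lid's handle, on its axis, 42 mm above the lid's underside. The handle is a black upright bar along the lid's x, 56 mm long, 14 mm thick, from 17 to 53 mm above the underside: grip across its thickness.
- lid_lug (a point): Outer end of the lid's lug at +x, 34 mm from the axis, 2.5 mm above the underside; the second lug is opposite. Lugs are at the foot of the spigot, 5 mm high, 13.5 mm wide, in line with the handle bar, which must point at the pot's gaps within about 12 degrees to enter.
- tray: Open square grey tray, fixed to the table, 120 x 120 mm outside, 35 mm high, walls and floor 4 mm. Origin: centre of its underside; x and y along its sides.
- bolt: Loose steel hex bolt lying on the table, 45 g, 40 mm long, shank 10 mm diameter, hexagon head 19 mm wide and 17 mm high lying. Origin: underside at the middle of its length (table level); y runs along the bolt, the head is at y = +11 to +20 mm, the shank at y = -20 to +11 mm with its axis 5 to 8 mm above the table. Take it across the shank.
- bush: Loose round bronze bush standing upright with its flange at the top, 34 mm diameter at the flange, 29 mm high. Origin: centre of its underside.
- loupe: Bystander: small black eye loupe standing upright, 33 mm diameter, 32 mm high. Origin: centre of its underside. Leave alone.
- ring_gauge: Bystander: flat steel setting ring, 50 mm diameter, 16 mm high. Origin: centre of its underside. Leave alone.
- setting_rod: Bystander: steel rod with a black grip, lying, 12 mm diameter, 70 mm long along its y. Origin: underside of its middle. Leave alone.
Things that resemble listed ones, but are neither listed nor needed, are in the scene too. Leave any green, red or yellow look-alike of the lid alone.

How it is judged (in metres and radians):
On the way, in this order (a step that is already met when the one before it is completed fails the run):
1. the bolt lies in the pot and the bush in the tray, both released (x of bush in the frame of tray between -0.056 and 0.056 m and y of bush in the frame of tray between -0.056 and 0.056 m and height (world z) of bush below 0.03 m and contact force between the fingers and bush below 0.1 N and horizontal distance between bolt and pot below 0.036 m and z of bolt in the frame of pot between 0 and 0.052 m and contact force between the fingers and bolt below 0.1 N), for 0.2 s.
2. the lid sits on the pot's rim, its lugs through the gaps (horizontal distance between lid and pot below 0.005 m and z of lid in the frame of pot between 0.046 and 0.053 m and angle between lid's own z axis and vertical below 0.1 rad), for 0.1 s.
At the end, for the whole second after the job is handed in: The bolt is inside the pot and the bush inside the tray, both released. The lid sits level on the rim (centred within 5 mm, at most 3 mm above its seat), its handle bar points at the half-way marks within 0.2 rad (11 degrees), it is at rest, and the fingers still grip it with more than 2 N (all of step 1 and all of step 2 and angle between the x axis of lid and the x axis of pot, either way round below 0.2 rad and contact force between the fingers and lid above 2 N and angular speed of lid below 0.1 rad/s); the arm keeps its last pose, push and grip.
It fails at once if the lid is turned on to the lock (a lug within 9 mm of its locked place) (distance between lid_lug and lock_a below 0.009 m or distance between lid_lug and lock_b below 0.009 m).
It fails at once if a bystander (loupe, setting ring, setting rod) is moved by more than 20 mm (distance of any of loupe, ring_gauge, setting_rod from where it was at the start of the episode above 0.02 m).
It also fails if it takes over 72 s, if anything falls off the work surface, if the arm or the gripper's body presses on something with over 40 N, if the wrist force passes 120 N, or if a joint passes its speed limit or range.

## Working session

There is one attempt and no reset: what is moved stays moved. The work goes in short steps, Python scripts to look and compute and a shell command to move; the robot and the scene stay as the last step left them, time stands still between calls to the robot, and variables do not carry over. Pictures are saved under pics/ and viewed, and the job is handed in when it is done.

```bash
ls; mkdir -p pics
cat > h.py <<'E'
from plant import *
import numpy as np, cv2
from scipy.spatial.transform import Rotation as R
def snap(n,f):
    c=capture(n); cv2.imwrite('pics/'+f+'.png',c['frame'][:,:,::-1]); np.savez('/tmp/'+f+'.npz',**c); return c
def rot(c):
    r=np.array(c['rotation'])
    return r if r.shape==(3,3) else R.from_euler('xyz',r).as_matrix()
def cloud(c,fish=False):
    z=c['z_map'].astype(float); h,w=z.shape
    f=h/2/np.tan(np.radians(float(c['vertical_fov']))/2)
    u,v=np.meshgrid(np.arange(w),np.arange(h)); x=u-float(c['cx']); y=v-float(c['cy'])
    if fish:
        r=np.hypot(x,y)+1e-9; t=np.tan(np.minimum(r/f,1.5))/r; X=x*t*z;Y=y*t*z
    else: X=x/f*z; Y=y/f*z
    P=np.stack([X,Y,z],-1)@rot(c).T+np.array(c['xyz']); P[z<=0]=np.nan
    return P
E
python3 - <<'E'
from h import *
print(get_obs())
for n in ['scene','side','wrist']:
    c=snap(n,n+'0'); print(n,c['vertical_fov'],c['cx'],c['cy'],c['xyz'],c['rotation'])
E
```

```text
pics
{'time': 0.0, 'joint_positions': array([-1.36601013e+00,  3.42708388e-01,  1.52502601e+00, -4.33163602e-05,
        1.27541464e+00, -1.46022804e-01]), 'dq': array([ 0.00222323, -0.00030176,  0.00022485,  0.00026931,  0.00191832,
        0.00089675]), 'tau': array([ 1.96062079e-03, -4.31241846e+01, -2.44218868e+01,  7.18629034e-02,
        5.58485300e-02, -1.37355751e-04]), 'tool_pos': array([ 180.33133917, -492.61148771,  226.04927695]), 'tcp_rot': array([3.02217711, 1.5692394 , 1.80220243]), 'contact_force': array([-0.58817793,  0.13338619,  0.48727354]), 'moment': array([-0.00729019, -0.01206828, -0.05040135]), 'grip_width': 91.85581505384906}
scene 55.727255516062755 250.67572489981217 193.82682183169177 [-124.55008405 -289.26083384  540.1728259 ] [-2.05920081  0.01886625 -1.06108447]
side 48.77477532695207 262.3211240183979 189.76831429612199 [ 320.0497554  1104.95755236  920.27481975] [-2.25676364 -0.01859123 -2.83806575]
wrist 65.70646984690485 258.88869478171205 195.70344239706458 [ 242.93952519 -468.95301937  383.5682356 ] [ 2.89122115e+00  1.92138394e-03 -1.22052406e+00]
```

View pics/scene0.png

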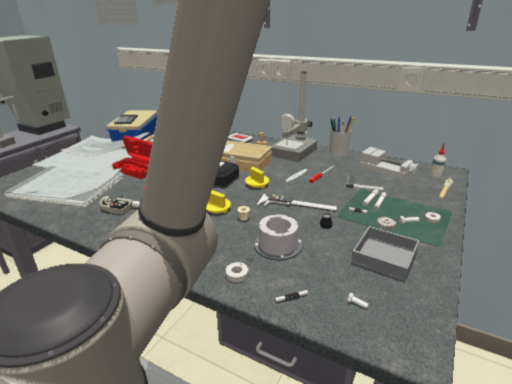

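View pics/side0.png

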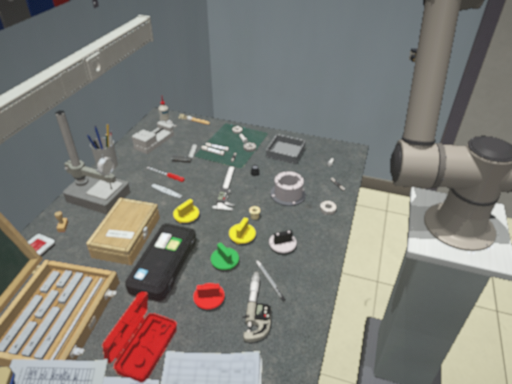

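View pics/wrist0.png

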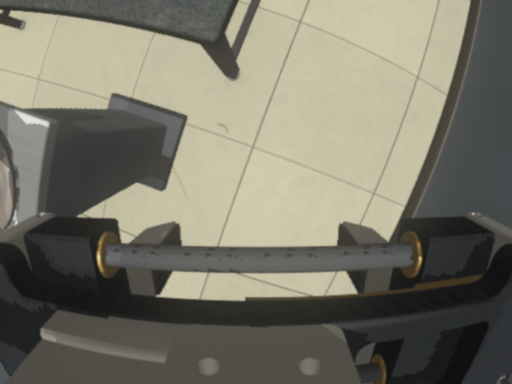

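Scene: pot (278,237), tray (386,253), bolt (357,300), bush (243,213), ring (237,271), rod (292,296), loupe (326,221). The real lid, with its black handle, is in the side view at (283,241). Next I'll measure them.

Run:
```python
from h import *
s=dict(np.load('/tmp/scene0.npz')); d=dict(np.load('/tmp/side0.npz'))
Ps=cloud(s);Pd=cloud(d)
print('table scene',Ps[320,330],'side',Pd[200,330], Pd[300,330])
for n,c,P in (('scene',s,Ps),('side',d,Pd)):
    cc=dict(scene=dict(bolt=(357,300),bush=(243,213),ring=(237,271),rod=(292,296),loupe=(326,221),pot=(278,237),tray=(386,253)),side=dict(lid=(283,241),bush=(255,212),bolt=(332,161),pot=(289,187),tray=(286,148),loupe=(255,170),ring=(328,206),rod=(338,183)))[n]
    for k,(u,v) in cc.items():
        w=30 if k in('pot','tray') else 14
        if k=='tray': w=36
        q=P[v-w:v+w,u-w:u+w].reshape(-1,3); q=q[q[:,2]>(6 if k!='pot' else 50)]
        q=q[q[:,2]<120]
        print(n,k,len(q),np.median(q,0).round(1),q.min(0).round(),q.max(0).round())
big=cv2.resize(s['frame'][180:320,180:440][:,:,::-1],None,fx=3,fy=3,interpolation=cv2.INTER_CUBIC);cv2.imwrite('pics/a.png',big)
big=cv2.resize(d['frame'][130:270,200:370][:,:,::-1],None,fx=4,fy=4,interpolation=cv2.INTER_CUBIC);cv2.imwrite('pics/b.png',big)
```

```text
table scene [ 3.79794856e+02 -1.69052383e+02 -2.29579700e-01] side [409.02577509   4.26330914  -1.2648973 ] [336.31006703 405.19709483   1.56377578]
scene bolt 127 [ 440.7 -200.3   12.4] [ 434. -223.    6.] [ 452. -183.   20.]
scene bush 131 [615.5 161.8  27.6] [603. 146.   6.] [659. 233.  32.]
scene ring 323 [401.5  53.3  16.7] [381.  30.   6.] [431.  79.  21.]
scene rod 140 [394.8 -81.7  11. ] [ 371. -103.    6.] [420. -61.  15.]
scene loupe 177 [684.5 -52.2  18.2] [674. -69.   6.] [783.  -8.  34.]
scene pot 593 [536.2  18.2  62.7] [501. -25.  50.] [595.  68.  66.]
scene tray 2211 [ 649.6 -217.3   18.2] [ 556. -283.    6.] [ 840. -119.   38.]
side lid 456 [501.8 265.8  21.1] [467. 225.   6.] [545. 297.  58.]
side bush 158 [624.7 174.1  29.8] [607.  75.   6.] [681. 266.  58.]
side bolt 28 [ 444.8 -191.2   11.1] [ 403. -253.    6.] [ 456. -181.   18.]
side pot 329 [547.5  33.3  61.7] [505. -25.  50.] [597.  73.  70.]
side tray 1113 [ 612.  -162.7   24.9] [ 483. -365.    6.] [805.  53.  67.]
side loupe 108 [692.8 -46.7  16.1] [ 643. -163.    6.] [770.  -3.  35.]
side ring 160 [407.6  61.4  15.7] [384.  26.   6.] [454. 120.  22.]
side rod 53 [400.2 -76.3  10.7] [ 371. -160.    6.] [445. -38.  16.]
```

View pics/a.png

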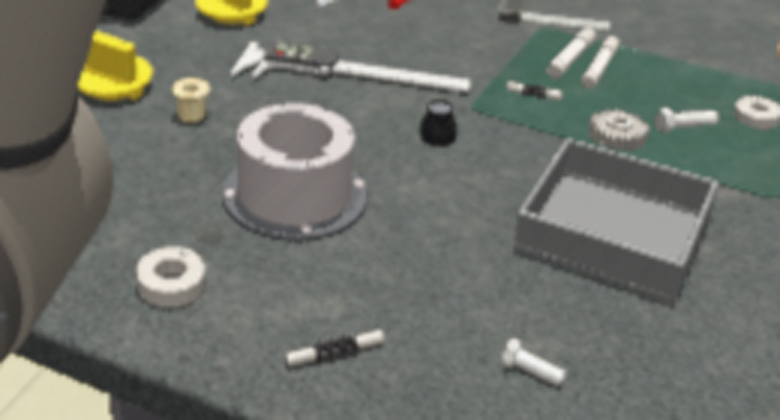

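View pics/b.png

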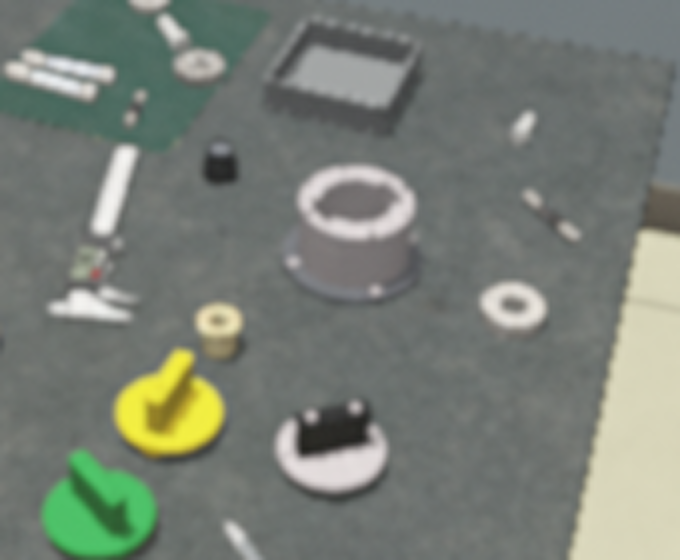

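```bash
cat >> h.py <<'E'
def tgt(x,y,z,a):
    """tool down, jaws axis at world angle a (deg). prints shift in cm and turn from current pose; also picks half turn"""
    o=get_obs(); R0=R.from_euler('xyz',o['tcp_rot']).as_matrix(); p=np.array(o['tool_pos'])
    best=None
    for k in (0,180):
        t=np.radians(a+k); zc=np.array([np.cos(t),np.sin(t),0]); xc=np.array([0,0,-1.]); yc=np.cross(zc,xc)
        Rt=np.stack([xc,yc,zc],1); w=R.from_matrix(R0.T@Rt).as_rotvec()
        d=R0.T@(np.array([x,y,z])-p)/10
        print('alt',k,'t',d.round(3),'w',w.round(3),'rows>=',int(np.ceil(max(np.linalg.norm(d)*10/41.7,np.degrees(np.linalg.norm(w))/7.16))), 'q6~',(o['joint_positions'][5]).round(2))
def st():
    o=get_obs(); R0=R.from_euler('xyz',o['tcp_rot']).as_matrix()
    print('t',round(o['time'],2),'p',np.round(o['tool_pos'],1),'jaw',np.degrees(np.arctan2(R0[1,2],R0[0,2])).round(1),'tilt',np.degrees(np.arccos(-R0[2,0])).round(2),'F',np.round(o['contact_force'],1),'M',np.round(o['moment'],2),'w',round(o['grip_width'],1),'q',np.round(o['joint_positions'],2))
E
python3 - <<'E'
from h import *
s=dict(np.load('/tmp/scene0.npz'))
P=cloud(s)
def axis(u,v,w,zmin):
    q=P[v-w:v+w,u-w:u+w].reshape(-1,3); q=q[(q[:,2]>zmin)&(q[:,2]<40)][:,:2].astype(np.float32)
    print(cv2.minAreaRect(q), np.linalg.svd(q-q.mean(0))[2][0], q.mean(0))
axis(357,300,14,4)
# circles
q=P[200:262,245:315].reshape(-1,3); r=q[(abs(q[:,2]-62)<2)]
from scipy.optimize import least_squares
print('pot',cv2.minEnclosingCircle(r[:,:2].astype(np.float32)))
q=P[225:280,345:425].reshape(-1,3); r=q[(abs(q[:,2]-36)<2.5)]
print('tray',cv2.minAreaRect(r[:,:2].astype(np.float32)))
q=P[204:222,232:254].reshape(-1,3); r=q[(abs(q[:,2]-29)<2.)]
print('bush',cv2.minEnclosingCircle(r[:,:2].astype(np.float32)))
st(); tgt(441,-203,120,0)
E
```

```text
((445.7056884765625, -198.54006958007812), (51.45805740356445, 28.393346786499023), 63.732200622558594) [-0.07229029 -0.99738365] [ 441.4834  -201.78693]
pot ((548.55712890625, 22.45055389404297), 47.65634536743164)
tray ((621.5824584960938, -219.31527709960938), (120.1978530883789, 124.77811431884766), 85.96585845947266)
bush ((621.3174438476562, 163.33575439453125), 17.422592163085938)
t 0.15 p [ 180.4 -492.8  226.2] jaw -69.9 tilt 0.06 F [ 0.5 -1.  -0.5] M [ 0.06  0.   -0.  ] w 91.9 q [-1.37  0.34  1.52 -0.    1.28 -0.15]
alt 0 t [ 10.648  34.431 -18.243] w [-1.22e+00 -1.00e-03 -1.00e-03] rows>= 10 q6~ -0.15
alt 180 t [ 10.648  34.431 -18.243] w [ 1.922e+00 -1.000e-03  1.000e-03] rows>= 16 q6~ -0.15
```

```bash
python3 -m creep '[{"tx":2,"ty":6,"tz":-3,"wx":-0.12},{"tx":3,"ty":10,"tz":-6,"wx":-0.24},{"tx":5,"ty":14,"tz":-8,"wx":-0.36},{"tx":6,"ty":18,"tz":-10,"wx":-0.48},{"tx":7,"ty":22,"tz":-12,"wx":-0.6},{"tx":8,"ty":26,"tz":-14,"wx":-0.72},{"tx":9,"ty":30,"tz":-16,"wx":-0.84},{"tx":10.2,"ty":34.4,"tz":-18.2,"wx":-0.96}]'
python3 - <<'E'
from h import *
st(); tgt(441,-203,120,0)
E
```

```text
t 0.15 p [ 180.4 -492.8  226.2] jaw -69.9 tilt 0.06 F [ 0.5 -1.  -0.5] M [ 0.06  0.   -0.  ] w 91.9 q [-1.37  0.34  1.52 -0.    1.28 -0.15]
alt 0 t [ 10.648  34.431 -18.243] w [-1.22e+00 -1.00e-03 -1.00e-03] rows>= 10 q6~ -0.15
alt 180 t [ 10.648  34.431 -18.243] w [ 1.922e+00 -1.000e-03  1.000e-03] rows>= 16 q6~ -0.15validation failed for argument at $[0]...
```

```bash
python3 -m creep '[{"tx":2,"ty":6,"tz":-3,"wx":-0.12,"wy":0,"wz":0,"gripper":-1},{"tx":3,"ty":10,"tz":-6,"wx":-0.24,"wy":0,"wz":0,"gripper":-1},{"tx":5,"ty":14,"tz":-8,"wx":-0.36,"wy":0,"wz":0,"gripper":-1},{"tx":6,"ty":18,"tz":-10,"wx":-0.48,"wy":0,"wz":0,"gripper":-1},{"tx":7,"ty":22,"tz":-12,"wx":-0.6,"wy":0,"wz":0,"gripper":-1},{"tx":8,"ty":26,"tz":-14,"wx":-0.72,"wy":0,"wz":0,"gripper":-1},{"tx":9,"ty":30,"tz":-16,"wx":-0.84,"wy":0,"wz":0,"gripper":-1},{"tx":10.2,"ty":34.4,"tz":-18.2,"wx":-0.96,"wy":0,"wz":0,"gripper":-1}]'
python3 - <<'E'
from h import *
st(); tgt(441,-203,120,0)
E
```

```text
time: 0.82
tool_pos: [395.6, -251.4, 140.3]
tcp_rot: [-1.002, 1.571, -1.257]
contact_force: [0.8, -1.6, 0.3]
grip_width: 91.8
t 0.82 p [ 395.6 -251.4  140.3] jaw -14.6 tilt 0.0 F [ 0.8 -1.6  0.3] M [-0.03 -0.16  0.03] w 91.8 q [-0.73  0.34  1.8  -0.    1.01 -0.48]
alt 0 t [2.034 5.831 3.177] w [-0.254  0.     0.   ] rows>= 3 q6~ -0.48
alt 180 t [2.034 5.831 3.177] w [ 2.887  0.    -0.   ] rows>= 24 q6~ -0.48
```

```bash
python3 -m creep '[{"tx":1,"ty":2.5,"tz":1.5,"wx":-0.12,"wy":0,"wz":0,"gripper":-1},{"tx":1,"ty":2.5,"tz":1.5,"wx":-0.25,"wy":0,"wz":0,"gripper":-1},{"tx":1,"ty":2.5,"tz":1.5,"wx":-0.25,"wy":0,"wz":0,"gripper":-1},{"tx":1,"ty":2.5,"tz":1.5,"wx":-0.25,"wy":0,"wz":0,"gripper":-1}]'
python3 - <<'E'
from h import *
st(); c=snap('wrist','w1'); P=cloud(c,True)
print(P[10,256],P[10,100])
E
```

```text
time: 1.15
tool_pos: [415.6, -232.7, 130.7]
tcp_rot: [3.135, 1.57, 3.123]
contact_force: [-0.5, -0.1, -0.5]
grip_width: 91.9
t 1.15 p [ 415.6 -232.7  130.7] jaw -0.7 tilt 0.03 F [-0.5 -0.1 -0.5] M [-0.04 -0.11  0.04] w 91.9 q [-0.67  0.36  1.79 -0.    0.99 -0.66]
[415.16015611 -51.30438382  -1.66742632] [ 110.20094887   79.62685267 -229.57718623]
```

View pics/w1.png

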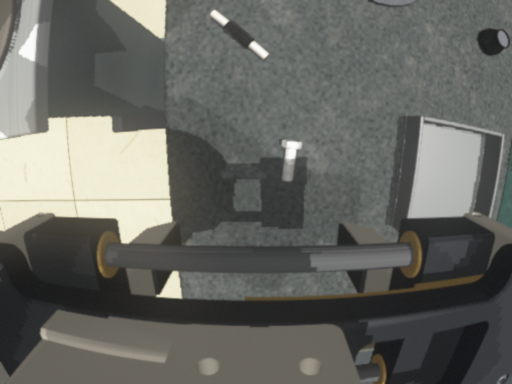

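Run:
```python
from h import *
c=dict(np.load('/tmp/w1.npz')); P=cloud(c,True)
q=P[130:190,270:320].reshape(-1,3); q=q[(q[:,2]>4)&(q[:,2]<25)]
print(len(q),cv2.minAreaRect(q[:,:2].astype(np.float32)),q.min(0),q.max(0))
for yy in range(-230,-170,5):
    r=q[abs(q[:,1]-yy)<2.5]
    if len(r): print(yy,len(r),r[:,0].min().round(1),r[:,0].max().round(1),r[:,2].max().round(1))
f=c['frame'].max(2)[130:190,270:320]; m=f>150; a=P[130:190,270:320][m]; print('bright',a[a[:,2]>2].mean(0),cv2.minAreaRect(a[:,:2].astype(np.float32)), a[:,:2].min(0),a[:,:2].max(0))
tgt(441,-203,60,-5)
```

```text
531 ((446.0732421875, -201.89398193359375), (39.34407424926758, 19.337291717529297), 88.01158905029297) [ 436.89645443 -221.53379806    4.13956365] [ 456.20334112 -181.98982547   18.55689099]
-220 41 438.1 447.9 10.9
-215 54 438.2 449.0 11.0
-210 58 439.0 448.6 11.8
-205 58 439.0 449.5 12.6
-200 56 439.9 450.3 13.3
-195 55 440.7 450.1 13.5
-190 84 436.9 456.2 17.9
-185 116 437.0 456.1 18.6
-180 9 438.9 446.9 9.1
bright [ 445.83998109 -192.31281336   13.05819836] ((442.0603332519531, -194.40194702148438), (24.305700302124023, 18.336204528808594), 58.74516296386719) [nan nan] [nan nan]
alt 0 t [7.087 3.059 2.521] w [ 0.073 -0.     0.   ] rows>= 2 q6~ -0.66
alt 180 t [7.087 3.059 2.521] w [-3.068 -0.    -0.   ] rows>= 25 q6~ -0.66
```

```bash
python3 -m creep '[{"tx":3.2,"ty":1.5,"tz":1.5,"wx":0.04,"wy":0,"wz":0,"gripper":-0.2},{"tx":6.5,"ty":2.9,"tz":2.9,"wx":0.07,"wy":0,"wz":0,"gripper":-0.2},{"tx":9.5,"ty":2.9,"tz":2.9,"wx":0.07,"wy":0,"wz":0,"gripper":-0.2},{"tx":11.8,"ty":2.9,"tz":2.9,"wx":0.07,"wy":0,"wz":0,"gripper":-0.2},{"tx":12.8,"ty":2.9,"tz":2.9,"wx":0.07,"wy":0,"wz":0,"gripper":-0.2},{"tx":12.8,"ty":2.9,"tz":2.9,"wx":0.07,"wy":0,"wz":0,"gripper":-0.2}]'
python3 - <<'E'
from h import *
st(); tgt(444.7,-204,2.5,-5)
E
```

```text
time: 1.7
tool_pos: [444.3, -204.9, 1.8]
tcp_rot: [2.585, 1.57, 2.501]
contact_force: [0.0, 0.3, 0.8]
grip_width: 57.6
t 1.7 p [ 444.3 -204.9    1.8] jaw -4.8 tilt 0.07 F [0.  0.3 0.8] M [-0.02 -0.02 -0.  ] w 57.6 q [-0.59  0.59  1.87  0.    0.68 -0.5 ]
alt 0 t [-0.067  0.091  0.032] w [ 0.003 -0.001 -0.001] rows>= 1 q6~ -0.5
alt 180 t [-0.067  0.091  0.032] w [-3.139e+00  1.000e-03 -2.000e-03] rows>= 26 q6~ -0.5
```

Close on the bolt.

```bash
python3 -m creep '[{"tx":-0.05,"ty":0,"tz":0,"wx":0,"wy":0,"wz":0,"gripper":1},{"tx":-0.05,"ty":0,"tz":0,"wx":0,"wy":0,"wz":0,"gripper":1},{"tx":-0.05,"ty":0,"tz":0,"wx":0,"wy":0,"wz":0,"gripper":1},{"tx":-0.05,"ty":0,"tz":0,"wx":0,"wy":0,"wz":0,"gripper":1},{"tx":-0.05,"ty":0,"tz":0,"wx":0,"wy":0,"wz":0,"gripper":1},{"tx":-0.05,"ty":0,"tz":0,"wx":0,"wy":0,"wz":0,"gripper":1},{"tx":-0.05,"ty":0,"tz":0,"wx":0,"wy":0,"wz":0,"gripper":1}]'
python3 - <<'E'
from h import *
tgt(548.5,22.4,130,-5)
E
```

```text
time: 2.28
tool_pos: [445.0, -204.2, 3.5]
tcp_rot: [-0.703, 1.57, -0.783]
contact_force: [-1.0, -0.7, -1.3]
grip_width: 12.7
alt 0 t [-12.653  23.414   8.513] w [0.007 0.    0.   ] rows>= 7 q6~ -0.51
alt 180 t [-12.653  23.414   8.513] w [-3.134e+00 -0.000e+00  1.000e-03] rows>= 26 q6~ -0.51
```

```bash
python3 -m creep '[{"tx":-2,"ty":0,"tz":0,"wx":0,"wy":0,"wz":0,"gripper":1},{"tx":-6,"ty":0,"tz":0,"wx":0,"wy":0,"wz":0,"gripper":1},{"tx":-10,"ty":2,"tz":0.7,"wx":0,"wy":0,"wz":0,"gripper":1},{"tx":-12.5,"ty":5,"tz":1.8,"wx":0,"wy":0,"wz":0,"gripper":1},{"tx":-12.5,"ty":9,"tz":3.2,"wx":0,"wy":0,"wz":0,"gripper":1},{"tx":-12.5,"ty":12.5,"tz":4.5,"wx":0,"wy":0,"wz":0,"gripper":1},{"tx":-12.5,"ty":15,"tz":5.5,"wx":0,"wy":0,"wz":0,"gripper":1},{"tx":-12.5,"ty":15,"tz":5.5,"wx":0,"wy":0,"wz":0,"gripper":1}]'
python3 - <<'E'
from h import *
st(); c=snap('wrist','w2')
tgt(548.5,22.4,130,-5)
E
```

```text
time: 2.95
tool_pos: [513.2, -54.7, 128.6]
tcp_rot: [0.648, 1.569, 0.572]
contact_force: [-1.0, 0.2, -0.3]
grip_width: 8.7
t 2.95 p [513.2 -54.7 128.6] jaw -4.3 tilt 0.11 F [-1.   0.2 -0.3] M [-0.04 -0.09  0.02] w 8.7 q [-0.26  0.43  1.69  0.    1.02 -0.18]
alt 0 t [-0.169  8.159  3.015] w [ 0.011  0.    -0.   ] rows>= 3 q6~ -0.18
alt 180 t [-0.169  8.159  3.015] w [-3.13  0.    0.  ] rows>= 26 q6~ -0.18
```

View pics/w2.png

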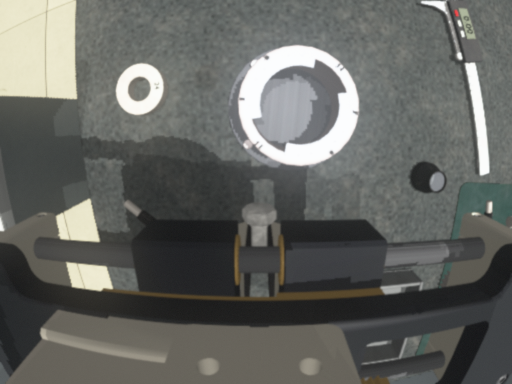

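Bolt head held between the pads at (260,215). The pot rim and its marks show clearly at (298,105). I'll measure the rim centre and the mark angles.

Run:
```python
from h import *
c=dict(np.load('/tmp/w2.npz')); P=cloud(c,True)
q=P[30:180,220:370].reshape(-1,3); g=np.isfinite(q[:,0])&(abs(q[:,2]-62)<4); r=q[g]
(cx,cy),rad=cv2.minEnclosingCircle(r[:,:2].astype(np.float32)); print(cx,cy,rad,np.median(r[:,2]))
# algebraic outer fit
# rectified top view at z=62 : 0.2mm/px, centred
N=560; s=0.2; gx,gy=np.meshgrid(np.arange(N),np.arange(N)); X=cx+(gx-N/2)*s; Y=cy-(gy-N/2)*s
W=np.stack([X,Y,np.full_like(X,62)],-1)-np.array(c['xyz']); C=W@rot(c); f=192/np.tan(np.radians(float(c['vertical_fov']))/2)
rr=np.hypot(C[...,0],C[...,1]); k=f*np.arctan2(rr,C[...,2])/rr
im=cv2.remap(c['frame'],(C[...,0]*k+float(c['cx'])).astype(np.float32),(C[...,1]*k+float(c['cy'])).astype(np.float32),cv2.INTER_CUBIC)
cv2.circle(im,(N//2,N//2),235,(0,255,0),1)
cv2.imwrite('pics/pot_top.png',im[:,:,::-1])
```

```text
550.1028442382812 23.553665161132812 47.128761291503906 61.37786750816382
```

View pics/pot_top.png

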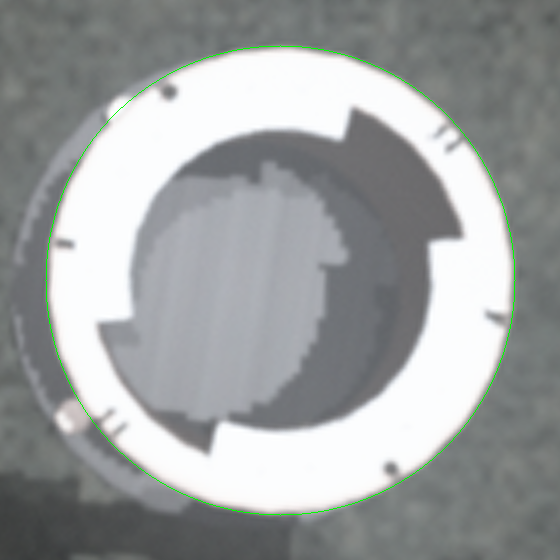

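```bash
python3 -m creep '[{"tx":-0.2,"ty":2,"tz":0.7,"wx":-0.12,"wy":0,"wz":0,"gripper":1},{"tx":-0.2,"ty":4,"tz":1.4,"wx":-0.24,"wy":0,"wz":0,"gripper":1},{"tx":-0.2,"ty":6,"tz":2.1,"wx":-0.36,"wy":0,"wz":0,"gripper":1},{"tx":-0.2,"ty":8.1,"tz":3.1,"wx":-0.48,"wy":0,"wz":0,"gripper":1},{"tx":-0.2,"ty":8.1,"tz":3.1,"wx":-0.6,"wy":0,"wz":0,"gripper":1},{"tx":-0.2,"ty":8.1,"tz":3.1,"wx":-0.72,"wy":0,"wz":0,"gripper":1},{"tx":-0.2,"ty":8.1,"tz":3.1,"wx":-0.77,"wy":0,"wz":0,"gripper":1},{"tx":-0.2,"ty":8.1,"tz":3.1,"wx":-0.77,"wy":0,"wz":0,"gripper":1}]'
python3 - <<'E'
from h import *
st(); tgt(549,22.3,36,40)
E
```

```text
time: 3.67
tool_pos: [548.7, 18.4, 130.0]
tcp_rot: [2.788, 1.57, -2.804]
contact_force: [0.4, -0.4, -0.5]
grip_width: 8.7
t 3.67 p [548.7  18.4 130. ] jaw 39.6 tilt 0.06 F [ 0.4 -0.4 -0.5] M [ 0.02 -0.12 -0.01] w 8.7 q [-0.11  0.48  1.59 -0.    1.07 -0.8 ]
alt 0 t [9.395 0.275 0.282] w [-0.007 -0.001 -0.   ] rows>= 3 q6~ -0.8
alt 180 t [9.395 0.275 0.282] w [ 3.135e+00 -1.000e-03  1.000e-03] rows>= 26 q6~ -0.8
```

```bash
python3 -m creep '[{"tx":1,"ty":0.28,"tz":0.28,"wx":0,"wy":0,"wz":0,"gripper":1},{"tx":3,"ty":0.28,"tz":0.28,"wx":0,"wy":0,"wz":0,"gripper":1},{"tx":4,"ty":0.28,"tz":0.28,"wx":0,"wy":0,"wz":0,"gripper":1},{"tx":4,"ty":0.28,"tz":0.28,"wx":0,"wy":0,"wz":0,"gripper":1}]'
python3 - <<'E'
from h import *
st(); tgt(549,22.3,36,40)
E
```

```text
time: 4.0
tool_pos: [547.4, 23.1, 87.4]
tcp_rot: [2.381, 1.565, 3.07]
contact_force: [-0.7, -1.2, -1.2]
grip_width: 8.9
t 4.0 p [547.4  23.1  87.4] jaw 39.4 tilt 0.33 F [-0.7 -1.2 -1.2] M [ 0.04 -0.14  0.03] w 8.9 q [-0.1   0.53  1.64 -0.    0.98 -0.79]
alt 0 t [ 5.138 -0.182  0.094] w [-0.01  -0.004 -0.004] rows>= 2 q6~ -0.79
alt 180 t [ 5.138 -0.182  0.094] w [ 3.132 -0.006  0.006] rows>= 26 q6~ -0.79
```

```bash
python3 -m creep '[{"tx":2,"ty":-0.15,"tz":0.1,"wx":0,"wy":0,"wz":0,"gripper":1},{"tx":4,"ty":-0.15,"tz":0.1,"wx":0,"wy":0,"wz":0,"gripper":1},{"tx":5,"ty":-0.15,"tz":0.1,"wx":0,"wy":0,"wz":0,"gripper":1},{"tx":5,"ty":-0.15,"tz":0.1,"wx":0,"wy":0,"wz":0,"gripper":1},{"tx":5,"ty":-0.15,"tz":0.1,"wx":0,"wy":0,"wz":0,"gripper":0.66},{"tx":5,"ty":-0.15,"tz":0.1,"wx":0,"wy":0,"wz":0,"gripper":0.66},{"tx":5,"ty":-0.15,"tz":0.1,"wx":0,"wy":0,"wz":0,"gripper":0.66},{"tx":5,"ty":-0.15,"tz":0.1,"wx":0,"wy":0,"wz":0,"gripper":0.66}]'
python3 - <<'E'
from h import *
st(); tgt(549,22.3,130,40)
E
```

```text
time: 4.67
tool_pos: [551.8, 22.6, 41.4]
tcp_rot: [-0.829, 1.569, -0.139]
contact_force: [0.1, 0.2, -0.4]
grip_width: 15.5
t 4.67 p [551.8  22.6  41.4] jaw 39.5 tilt 0.12 F [ 0.1  0.2 -0.4] M [ 0.05 -0.17  0.  ] w 15.5 q [-0.1   0.6   1.67 -0.    0.87 -0.79]
alt 0 t [-8.864  0.146 -0.226] w [-0.008  0.001  0.001] rows>= 3 q6~ -0.79
alt 180 t [-8.864  0.146 -0.226] w [ 3.133e+00  2.000e-03 -2.000e-03] rows>= 26 q6~ -0.79
```

```bash
python3 -m creep '[{"tx":-3,"ty":0,"tz":0,"wx":0,"wy":0,"wz":0,"gripper":0.66},{"tx":-7,"ty":0,"tz":0,"wx":0,"wy":0,"wz":0,"gripper":0.66},{"tx":-10,"ty":2,"tz":2,"wx":0.12,"wy":0,"wz":0,"gripper":-0.3},{"tx":-10,"ty":3.6,"tz":4,"wx":0.24,"wy":0,"wz":0,"gripper":-0.3},{"tx":-10,"ty":3.6,"tz":6,"wx":0.36,"wy":0,"wz":0,"gripper":-0.3},{"tx":-10,"ty":3.6,"tz":8,"wx":0.48,"wy":0,"wz":0,"gripper":-0.3},{"tx":-10,"ty":3.6,"tz":8,"wx":0.6,"wy":0,"wz":0,"gripper":-0.3},{"tx":-10,"ty":3.6,"tz":8,"wx":0.68,"wy":0,"wz":0,"gripper":-0.3}]'
python3 - <<'E'
from h import *
st(); c=snap('wrist','w3'); st(); tgt(621,163,100,0)
E
```

```text
time: 5.33
tool_pos: [590.6, 102.3, 140.9]
tcp_rot: [-0.011, 1.569, -0.006]
contact_force: [0.5, 0.6, -0.2]
grip_width: 51.1
t 5.33 p [590.6 102.3 140.9] jaw 0.3 tilt 0.08 F [ 0.5  0.6 -0.2] M [ 0.   -0.08 -0.03] w 51.1 q [ 0.04  0.55  1.43 -0.    1.16  0.04]
t 5.38 p [590.3 101.9 140.8] jaw 0.1 tilt 0.06 F [0.6 0.2 0.5] M [-0.05 -0.13 -0.01] w 54.7 q [ 0.04  0.55  1.43 -0.    1.16  0.04]
alt 0 t [4.083 6.103 3.078] w [0.002 0.001 0.   ] rows>= 2 q6~ 0.04
alt 180 t [4.083 6.103 3.078] w [-3.14e+00 -0.00e+00  2.00e-03] rows>= 26 q6~ 0.04
```

View pics/w3.png

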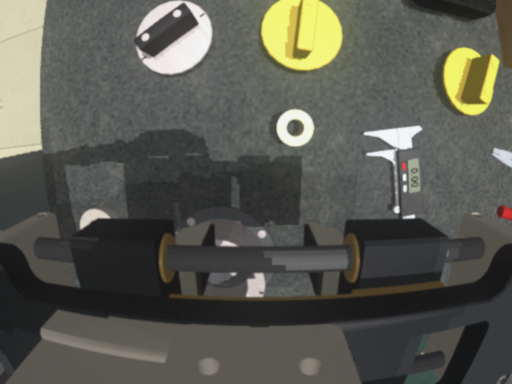

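Bush at (295,127), lid at (174,36), with its bar slanted. I'll measure both.

Run:
```python
from h import *
c=dict(np.load('/tmp/w3.npz')); P=cloud(c,True)
q=P[100:155,268:322].reshape(-1,3); r=q[np.isfinite(q[:,0])&(abs(q[:,2]-29)<2.5)]
print('bush',cv2.minEnclosingCircle(r[:,:2].astype(np.float32)),np.median(r[:,2]))
q=P[0:90,120:230].reshape(-1,3); q=q[np.isfinite(q[:,0])]
r=q[abs(q[:,2]-17)<2.5]; print('lid',cv2.minEnclosingCircle(r[:,:2].astype(np.float32)),np.median(r[:,2]))
r=q[abs(q[:,2]-53)<3]; print('bar',cv2.minAreaRect(r[:,:2].astype(np.float32)),np.median(r[:,2]),len(r))
b=r[:,:2]-r[:,:2].mean(0); v=np.linalg.svd(b,full_matrices=False)[2][0]; print('ang',np.degrees(np.arctan2(v[1],v[0])))
```

```text
bush ((623.22998046875, 164.8076629638672), 17.11370277404785) 28.42593615703467
lid ((506.3531494140625, 257.63446044921875), 39.74992752075195) 16.513839356479167
bar ((506.2569274902344, 257.5077819824219), (56.72559356689453, 14.853859901428223), 33.52852249145508) 52.40789626256489 881
ang -145.9052172062796
```

```bash
python3 -m creep '[{"tx":2,"ty":2.5,"tz":1.3,"wx":0,"wy":0,"wz":0,"gripper":-0.3},{"tx":4,"ty":5.3,"tz":2.6,"wx":0,"wy":0,"wz":0,"gripper":-0.3},{"tx":6.5,"ty":6.3,"tz":3.2,"wx":0,"wy":0,"wz":0,"gripper":-0.3},{"tx":9,"ty":6.3,"tz":3.2,"wx":0,"wy":0,"wz":0,"gripper":-0.3},{"tx":9,"ty":6.3,"tz":3.2,"wx":0,"wy":0,"wz":0,"gripper":-0.3}]'
python3 - <<'E'
from h import *
st(); tgt(623,164.5,8,0)
E
```

```text
time: 5.8
tool_pos: [618.2, 164.9, 45.4]
tcp_rot: [-2.995, 1.562, -2.982]
contact_force: [-1.5, 0.1, -1.3]
grip_width: 60.0
t 5.8 p [618.2 164.9  45.4] jaw 0.7 tilt 0.5 F [-1.5  0.1 -1.3] M [-0.   -0.03  0.02] w 60.0 q [ 0.14  0.73  1.39 -0.    1.03  0.13]
alt 0 t [ 3.737 -0.044  0.512] w [ 0.013 -0.009  0.001] rows>= 1 q6~ 0.13
alt 180 t [ 3.737 -0.044  0.512] w [-3.129e+00 -2.000e-03 -1.300e-02] rows>= 26 q6~ 0.13
```

```bash
python3 -m creep '[{"tx":2,"ty":0,"tz":0.1,"wx":0,"wy":0,"wz":0,"gripper":-0.3},{"tx":4,"ty":0,"tz":0.1,"wx":0,"wy":0,"wz":0,"gripper":-0.3},{"tx":4,"ty":0,"tz":0.1,"wx":0,"wy":0,"wz":0,"gripper":-0.3},{"tx":4,"ty":0,"tz":0.1,"wx":0,"wy":0,"wz":0,"gripper":-0.3}]'
python3 - <<'E'
from h import *
st(); tgt(623,164.5,8,0)
E
```

```text
time: 6.13
tool_pos: [622.1, 164.2, 11.0]
tcp_rot: [-2.841, 1.57, -2.831]
contact_force: [0.0, -0.2, 0.4]
grip_width: 59.5
t 6.13 p [622.1 164.2  11. ] jaw 0.6 tilt 0.05 F [ 0.  -0.2  0.4] M [-0.   -0.11 -0.07] w 59.5 q [ 0.14  0.78  1.4  -0.    0.96  0.13]
alt 0 t [0.298 0.034 0.087] w [ 0.01  -0.001  0.   ] rows>= 1 q6~ 0.13
alt 180 t [0.298 0.034 0.087] w [-3.131e+00 -0.000e+00 -1.000e-03] rows>= 26 q6~ 0.13
```

```bash
python3 -m creep '[{"tx":0.4,"ty":0,"tz":0.1,"wx":0,"wy":0,"wz":0,"gripper":1},{"tx":0.4,"ty":0,"tz":0.1,"wx":0,"wy":0,"wz":0,"gripper":1},{"tx":0.4,"ty":0,"tz":0.1,"wx":0,"wy":0,"wz":0,"gripper":1},{"tx":0.4,"ty":0,"tz":0.1,"wx":0,"wy":0,"wz":0,"gripper":1},{"tx":0.4,"ty":0,"tz":0.1,"wx":0,"wy":0,"wz":0,"gripper":1},{"tx":0.4,"ty":0,"tz":0.1,"wx":0,"wy":0,"wz":0,"gripper":1}]'
python3 -m creep '[{"tx":-2,"ty":0,"tz":0,"wx":0,"wy":0,"wz":0,"gripper":1},{"tx":-5.5,"ty":0,"tz":0,"wx":0,"wy":0,"wz":0,"gripper":1},{"tx":-9,"ty":0,"tz":0,"wx":0,"wy":0,"wz":0,"gripper":1},{"tx":-11,"ty":-3,"tz":0,"wx":0,"wy":0,"wz":0,"gripper":1},{"tx":-11,"ty":-7,"tz":0,"wx":0,"wy":0,"wz":0,"gripper":1},{"tx":-11,"ty":-11,"tz":0,"wx":0,"wy":0,"wz":0,"gripper":1},{"tx":-11,"ty":-15,"tz":0,"wx":0,"wy":0,"wz":0,"gripper":1},{"tx":-11,"ty":-19,"tz":0,"wx":0,"wy":0,"wz":0,"gripper":1}]'
python3 - <<'E'
from h import *
st(); tgt(621,-219,50,0)
E
```

```text
time: 6.63
tool_pos: [623.6, 164.7, 7.1]
tcp_rot: [-0.028, 1.57, -0.018]
contact_force: [-0.9, -0.1, 3.8]
grip_width: 31.8
time: 7.3
tool_pos: [624.9, -26.8, 116.5]
tcp_rot: [-0.619, 1.571, -0.608]
contact_force: [0.7, -0.2, -1.6]
grip_width: 31.1
t 7.3 p [624.9 -26.8 116.5] jaw 0.6 tilt 0.01 F [ 0.7 -0.2 -1.6] M [ 0.03 -0.17  0.02] w 31.1 q [-0.17  0.62  1.38 -0.    1.14 -0.18]
alt 0 t [  6.655 -19.209  -0.595] w [0.011 0.    0.   ] rows>= 5 q6~ -0.18
alt 180 t [  6.655 -19.209  -0.595] w [-3.131 -0.     0.   ] rows>= 26 q6~ -0.18
```

```bash
python3 -m creep '[{"tx":0,"ty":-4,"tz":0,"wx":0,"wy":0,"wz":0,"gripper":1},{"tx":0,"ty":-8,"tz":0,"wx":0,"wy":0,"wz":0,"gripper":1},{"tx":0,"ty":-12,"tz":0,"wx":0,"wy":0,"wz":0,"gripper":1},{"tx":0,"ty":-16,"tz":-0.2,"wx":0,"wy":0,"wz":0,"gripper":1},{"tx":2,"ty":-19,"tz":-0.4,"wx":0,"wy":0,"wz":0,"gripper":1},{"tx":4.5,"ty":-19.2,"tz":-0.4,"wx":0,"wy":0,"wz":0,"gripper":1},{"tx":4.5,"ty":-19.2,"tz":-0.4,"wx":0,"wy":0,"wz":0,"gripper":1},{"tx":4.5,"ty":-19.2,"tz":-0.4,"wx":0,"wy":0,"wz":0,"gripper":1}]'
python3 - <<'E'
from h import *
st(); c=snap('side','s1');
cv2.imwrite('pics/s1c.png',cv2.resize(c['frame'][90:230,200:380][:,:,::-1],None,fx=4,fy=4)); tgt(621,-219,13,0)
E
```

```text
time: 7.97
tool_pos: [621.9, -216.8, 69.9]
tcp_rot: [2.613, 1.567, 2.623]
contact_force: [1.2, 1.1, -0.2]
grip_width: 31.4
t 7.97 p [ 621.9 -216.8   69.9] jaw 0.5 tilt 0.24 F [ 1.2  1.1 -0.2] M [ 0.   -0.14  0.04] w 31.4 q [-0.45  0.73  1.31  0.    1.11 -0.46]
alt 0 t [ 5.853 -0.25  -0.213] w [ 0.01  -0.001 -0.001] rows>= 2 q6~ -0.46
alt 180 t [ 5.853 -0.25  -0.213] w [-3.131e+00  1.000e-03 -1.000e-03] rows>= 26 q6~ -0.46
```

View pics/s1c.png

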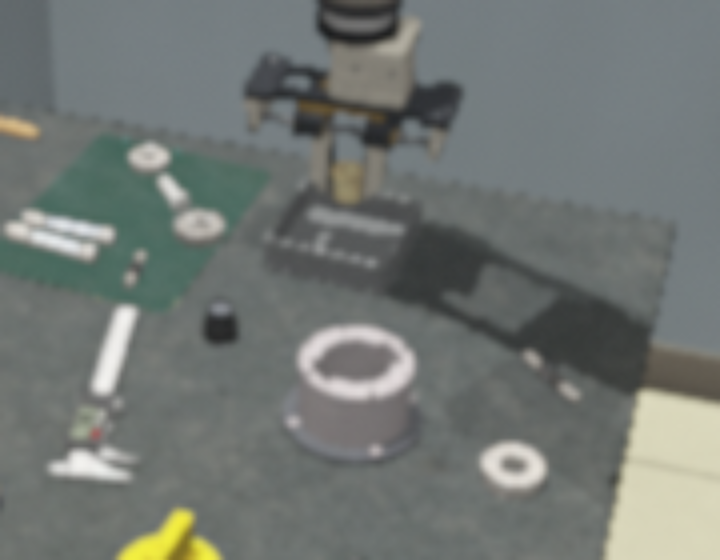

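The bush is held at about (348,180), above the tray. I'll lower it and release.

```bash
python3 -m creep '[{"tx":2,"ty":-0.2,"tz":-0.1,"wx":0,"wy":0,"wz":0,"gripper":1},{"tx":4,"ty":-0.2,"tz":-0.1,"wx":0,"wy":0,"wz":0,"gripper":1},{"tx":5.4,"ty":-0.2,"tz":-0.1,"wx":0,"wy":0,"wz":0,"gripper":1},{"tx":5.6,"ty":-0.2,"tz":-0.1,"wx":0,"wy":0,"wz":0,"gripper":1},{"tx":5.6,"ty":-0.2,"tz":-0.1,"wx":0,"wy":0,"wz":0,"gripper":1}]'
python3 - <<'E'
from h import *
st()
E
```

```text
time: 8.43
tool_pos: [622.8, -218.1, 16.1]
tcp_rot: [-0.303, 1.57, -0.291]
contact_force: [0.3, 0.1, -1.1]
grip_width: 31.4
t 8.43 p [ 622.8 -218.1   16.1] jaw 0.7 tilt 0.02 F [ 0.3  0.1 -1.1] M [-0.04 -0.12 -0.03] w 31.4 q [-0.45  0.79  1.35  0.    1.   -0.46]
```

```bash
python3 -m creep '[{"tx":0.3,"ty":0,"tz":0,"wx":0,"wy":0,"wz":0,"gripper":1},{"tx":0.3,"ty":0,"tz":0,"wx":0,"wy":0,"wz":0,"gripper":1},{"tx":0.3,"ty":0,"tz":0,"wx":0,"wy":0,"wz":0,"gripper":-0.04},{"tx":0.3,"ty":0,"tz":0,"wx":0,"wy":0,"wz":0,"gripper":-0.04},{"tx":0.3,"ty":0,"tz":0,"wx":0,"wy":0,"wz":0,"gripper":-0.04},{"tx":0.3,"ty":0,"tz":0,"wx":0,"wy":0,"wz":0,"gripper":-0.04},{"tx":-3,"ty":0,"tz":0,"wx":0,"wy":0,"wz":0,"gripper":-0.04},{"tx":-7,"ty":0,"tz":0,"wx":0,"wy":0,"wz":0,"gripper":-0.04}]'
python3 -m creep '[{"tx":-4,"ty":2,"tz":-1,"wx":0,"wy":0,"wz":0,"gripper":-0.3},{"tx":-6,"ty":5,"tz":-3,"wx":0,"wy":0,"wz":0,"gripper":-0.3},{"tx":-6,"ty":8,"tz":-5,"wx":0,"wy":0,"wz":0,"gripper":-0.3},{"tx":-6,"ty":11,"tz":-7,"wx":0,"wy":0,"wz":0,"gripper":-0.3},{"tx":-6,"ty":13,"tz":-9,"wx":0,"wy":0,"wz":0,"gripper":-0.3},{"tx":-6,"ty":13,"tz":-9,"wx":0,"wy":0,"wz":0,"gripper":-0.3}]'
python3 - <<'E'
from h import *
st(); c=snap('side','s2');w=snap('wrist','w4')
cv2.imwrite('pics/s2c.png',cv2.resize(c['frame'][90:230,200:380][:,:,::-1],None,fx=4,fy=4))
E
```

```text
time: 9.1
tool_pos: [619.9, -218.4, 82.5]
tcp_rot: [2.681, 1.563, 2.691]
contact_force: [1.4, -1.0, -0.2]
grip_width: 47.5
time: 9.6
tool_pos: [527.1, -86.4, 145.6]
tcp_rot: [2.627, 1.567, 2.64]
contact_force: [-0.2, 0.2, -0.6]
grip_width: 59.7
t 9.6 p [527.1 -86.4 145.6] jaw 0.7 tilt 0.21 F [-0.2  0.2 -0.6] M [-0.   -0.16 -0.06] w 59.7 q [-0.31  0.44  1.61  0.    1.09 -0.32]
```

View pics/s2c.png

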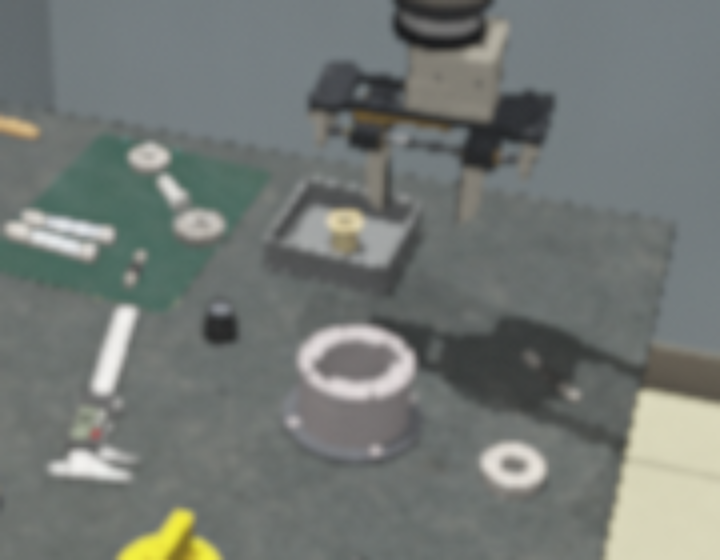

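View pics/w4.png

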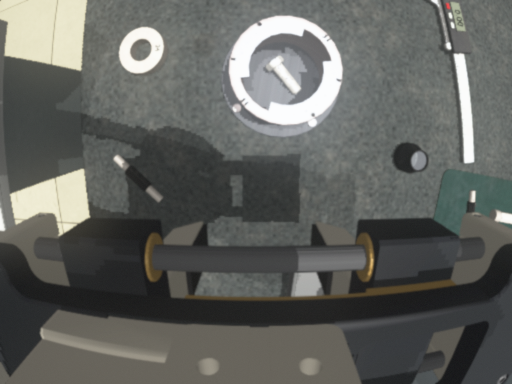

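Both parts are placed: the bush stands in the tray at (345,228) and the bolt lies in the pot at (285,75). Next is the lid.

```bash
python3 -m creep '[{"tx":0,"ty":3.5,"tz":-0.2,"wx":0.12,"wy":0,"wz":0,"gripper":-0.3},{"tx":0,"ty":7.5,"tz":-0.4,"wx":0.24,"wy":0,"wz":0,"gripper":-0.3},{"tx":0,"ty":11.5,"tz":-0.6,"wx":0.36,"wy":0,"wz":0,"gripper":-0.3},{"tx":0,"ty":15.5,"tz":-0.8,"wx":0.48,"wy":0,"wz":0,"gripper":-0.3},{"tx":0,"ty":19,"tz":-1,"wx":0.6,"wy":0,"wz":0,"gripper":-0.3},{"tx":0,"ty":23,"tz":-1.2,"wx":0.72,"wy":0,"wz":0,"gripper":-0.3},{"tx":0,"ty":27,"tz":-1.3,"wx":0.84,"wy":0,"wz":0,"gripper":-0.3},{"tx":0,"ty":29,"tz":-1.5,"wx":0.96,"wy":0,"wz":0,"gripper":-0.3}]'
python3 - <<'E'
from h import *
st(); w=snap('wrist','w5');st()
tgt(506.3,257.6,80,-56)
E
```

```text
time: 10.37
tool_pos: [514.4, 201.5, 145.3]
tcp_rot: [1.208, 1.569, 0.292]
contact_force: [0.5, -0.1, 1.0]
grip_width: 59.9
t 10.37 p [514.4 201.5 145.3] jaw -52.5 tilt 0.09 F [ 0.5 -0.1  1. ] M [-0.02 -0.   -0.03] w 59.9 q [0.23 0.47 1.57 0.   1.11 1.15]
t 10.42 p [513.6 205.9 145.3] jaw -53.1 tilt 0.2 F [-0.9  4.5  0.5] M [0.14 0.05 0.08] w 59.9 q [0.24 0.47 1.57 0.   1.11 1.17]
alt 0 t [ 6.547  2.505 -4.563] w [ 0.051 -0.002 -0.003] rows>= 3 q6~ 1.17
alt 180 t [ 6.547  2.505 -4.563] w [-3.091e+00  5.000e-03 -3.000e-03] rows>= 25 q6~ 1.17
```

View pics/w5.png

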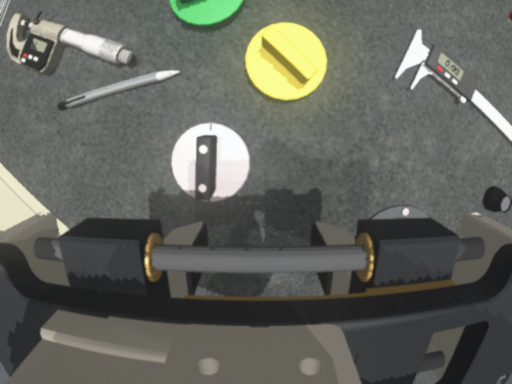

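Run:
```python
from h import *
w=snap('wrist','w6');
for n in ('w5','w6'):
    c=dict(np.load(f'/tmp/{n}.npz')); P=cloud(c,True)
    q=P[60:205,110:260].reshape(-1,3); q=q[np.isfinite(q[:,0])]
    for z0,d in((17,2.5),(53,3)):
        r=q[abs(q[:,2]-z0)<d]; 
        print(n,z0,cv2.minEnclosingCircle(r[:,:2].astype(np.float32)),cv2.minAreaRect(r[:,:2].astype(np.float32)),np.median(r[:,2]))
c=dict(np.load(f'/tmp/w4.npz')); P=cloud(c,True)
q=P[0:135,215:350].reshape(-1,3); q=q[np.isfinite(q[:,0])]; r=q[abs(q[:,2]-62)<3]; print('pot',cv2.minEnclosingCircle(r[:,:2].astype(np.float32)),np.median(r[:,2]))
st()
tgt(506.3,257.6,24,-56)
```

```text
w5 17 ((524.1268310546875, 313.0376892089844), 96.80455780029297) ((513.6107788085938, 305.1232604980469), (142.02854919433594, 157.78866577148438), 33.146644592285156) 16.442562765642123
w5 53 ((506.2802429199219, 257.68084716796875), 28.031774520874023) ((506.1781005859375, 257.5233154296875), (55.66884231567383, 13.984461784362793), 33.9966926574707) 52.319670732148595
w6 17 ((521.8795776367188, 315.0635681152344), 98.26953125) ((512.7288818359375, 308.75091552734375), (144.37356567382812, 157.58709716796875), 32.84662628173828) 16.429251622108808
w6 53 ((506.23211669921875, 258.01898193359375), 28.15921974182129) ((506.36212158203125, 257.3802795410156), (55.76303482055664, 14.022622108459473), 34.86885452270508) 52.36760686764934
pot ((550.2741088867188, 23.425750732421875), 47.03401184082031) 61.41622155510706
t 10.47 p [513.8 203.1 145.2] jaw -52.2 tilt 0.1 F [ 0.2 -0.4 -0.3] M [-0.02 -0.03  0.01] w 59.8 q [0.24 0.47 1.57 0.   1.11 1.15]
alt 0 t [12.122  2.724 -4.766] w [ 0.066 -0.    -0.002] rows>= 4 q6~ 1.15
alt 180 t [12.122  2.724 -4.766] w [-3.075e+00  3.000e-03 -0.000e+00] rows>= 25 q6~ 1.15
```

```bash
python3 -m creep '[{"tx":1,"ty":1,"tz":-2,"wx":0.03,"wy":0,"wz":0,"gripper":-0.3},{"tx":2,"ty":2.7,"tz":-4.8,"wx":0.06,"wy":0,"wz":0,"gripper":-0.3},{"tx":4,"ty":2.7,"tz":-4.8,"wx":0.06,"wy":0,"wz":0,"gripper":-0.3},{"tx":7,"ty":2.7,"tz":-4.8,"wx":0.06,"wy":0,"wz":0,"gripper":-0.3},{"tx":7,"ty":2.7,"tz":-4.8,"wx":0.06,"wy":0,"wz":0,"gripper":-0.3},{"tx":7,"ty":2.7,"tz":-4.8,"wx":0.06,"wy":0,"wz":0,"gripper":-0.3}]'
python3 - <<'E'
from h import *
st()
tgt(506.3,257.6,24,-56)
E
```

```text
time: 10.97
tool_pos: [505.0, 252.7, 74.1]
tcp_rot: [-1.729, 1.567, -2.699]
contact_force: [-0.5, -0.4, -0.3]
grip_width: 59.5
t 10.97 p [505.  252.7  74.1] jaw -55.6 tilt 0.19 F [-0.5 -0.4 -0.3] M [0.02 0.   0.04] w 59.5 q [ 0.33  0.58  1.6  -0.    0.97  1.3 ]
alt 0 t [ 5.012  0.402 -0.323] w [ 0.007 -0.001  0.003] rows>= 2 q6~ 1.3
alt 180 t [ 5.012  0.402 -0.323] w [-3.134e+00 -5.000e-03 -1.000e-03] rows>= 26 q6~ 1.3
```

```bash
python3 -m creep '[{"tx":2,"ty":0,"tz":0,"wx":0,"wy":0,"wz":0,"gripper":-0.3},{"tx":2,"ty":0,"tz":0,"wx":0,"wy":0,"wz":0,"gripper":-0.3},{"tx":2,"ty":0,"tz":0,"wx":0,"wy":0,"wz":0,"gripper":-0.3}]'
python3 - <<'E'
from h import *
st()
tgt(506.3,257.6,24,-56)
E
```

```text
time: 11.22
tool_pos: [505.6, 253.4, 56.2]
tcp_rot: [0.7, 1.57, -0.271]
contact_force: [-0.3, -0.4, 0.4]
grip_width: 59.7
t 11.22 p [505.6 253.4  56.2] jaw -55.6 tilt 0.02 F [-0.3 -0.4  0.4] M [-0.02 -0.07 -0.04] w 59.7 q [ 0.33  0.6   1.62 -0.    0.92  1.3 ]
alt 0 t [ 3.22   0.297 -0.311] w [ 0.007  0.    -0.   ] rows>= 1 q6~ 1.3
alt 180 t [ 3.22   0.297 -0.311] w [-3.135  0.     0.   ] rows>= 26 q6~ 1.3
```

```bash
python3 -m creep '[{"tx":0.5,"ty":0.3,"tz":-0.3,"wx":0,"wy":0,"wz":0,"gripper":-0.3},{"tx":2,"ty":0.3,"tz":-0.3,"wx":0,"wy":0,"wz":0,"gripper":-0.3},{"tx":3.2,"ty":0.3,"tz":-0.3,"wx":0,"wy":0,"wz":0,"gripper":-0.3},{"tx":3.2,"ty":0.3,"tz":-0.3,"wx":0,"wy":0,"wz":0,"gripper":-0.3},{"tx":3.2,"ty":0.3,"tz":-0.3,"wx":0,"wy":0,"wz":0,"gripper":-0.3}]'
python3 - <<'E'
from h import *
st()
tgt(506.3,257.6,24,-56)
E
```

```text
time: 11.63
tool_pos: [505.9, 258.3, 23.8]
tcp_rot: [1.086, 1.571, 0.116]
contact_force: [0.0, -0.4, -0.2]
grip_width: 59.6
t 11.63 p [505.9 258.3  23.8] jaw -55.6 tilt 0.01 F [ 0.  -0.4 -0.2] M [-0.06  0.03  0.06] w 59.6 q [ 0.34  0.65  1.63 -0.    0.86  1.31]
alt 0 t [-0.017 -0.01   0.084] w [ 0.007  0.    -0.   ] rows>= 1 q6~ 1.31
alt 180 t [-0.017 -0.01   0.084] w [-3.134  0.     0.   ] rows>= 26 q6~ 1.31
```

Positioned over the handle. I'll close, then lift.

```bash
python3 -m creep '[{"tx":0,"ty":0,"tz":0,"wx":0,"wy":0,"wz":0,"gripper":1},{"tx":0,"ty":0,"tz":0,"wx":0,"wy":0,"wz":0,"gripper":1},{"tx":0,"ty":0,"tz":0,"wx":0,"wy":0,"wz":0,"gripper":1},{"tx":0,"ty":0,"tz":0,"wx":0,"wy":0,"wz":0,"gripper":1},{"tx":0,"ty":0,"tz":0,"wx":0,"wy":0,"wz":0,"gripper":1},{"tx":0,"ty":0,"tz":0,"wx":0,"wy":0,"wz":0,"gripper":1},{"tx":0,"ty":0,"tz":0,"wx":0,"wy":0,"wz":0,"gripper":1},{"tx":0,"ty":0,"tz":0,"wx":0,"wy":0,"wz":0,"gripper":1}]'
python3 - <<'E'
from h import *
st(); w=snap('wrist','w7')
E
python3 -m creep '[{"tx":-2,"ty":0,"tz":0,"wx":0,"wy":0,"wz":0,"gripper":1},{"tx":-5,"ty":0,"tz":0,"wx":0,"wy":0,"wz":0,"gripper":1},{"tx":-8,"ty":0,"tz":0,"wx":0,"wy":0,"wz":0,"gripper":1},{"tx":-10,"ty":0,"tz":0,"wx":0,"wy":0,"wz":0,"gripper":1},{"tx":-10,"ty":0,"tz":0,"wx":0,"wy":0,"wz":0,"gripper":1},{"tx":-10,"ty":0,"tz":0,"wx":0,"wy":0,"wz":0,"gripper":1}]'
python3 - <<'E'
from h import *
st(); w=snap('wrist','w8'); s=snap('side','s8')
tgt(550.2,23.5,125,-49.8)
E
```

```text
time: 12.3
tool_pos: [505.7, 258.2, 23.3]
tcp_rot: [0.419, 1.571, -0.551]
contact_force: [0.4, -1.1, 0.8]
grip_width: 13.8
t 12.3 p [505.7 258.2  23.3] jaw -55.6 tilt 0.02 F [ 0.4 -1.1  0.8] M [-0.08 -0.11  0.02] w 13.8 q [ 0.34  0.65  1.64 -0.    0.85  1.31]
time: 12.85
tool_pos: [505.8, 258.3, 123.7]
tcp_rot: [1.288, 1.569, 0.318]
contact_force: [-0.4, 0.0, -1.5]
grip_width: 13.8
t 12.85 p [505.8 258.3 123.7] jaw -55.6 tilt 0.09 F [-0.4  0.  -1.5] M [-0.01 -0.03 -0.01] w 13.8 q [ 0.34  0.52  1.55 -0.    1.07  1.31]
alt 0 t [-0.326 -9.481 21.912] w [-0.101 -0.001  0.003] rows>= 6 q6~ 1.31
alt 180 t [-0.326 -9.481 21.912] w [3.041e+00 4.000e-03 1.000e-03] rows>= 25 q6~ 1.31
```

View pics/w8.png

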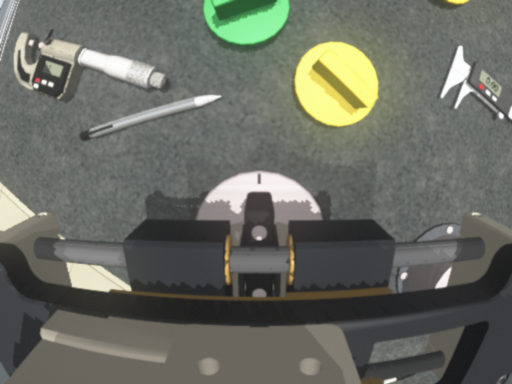

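View pics/w7.png

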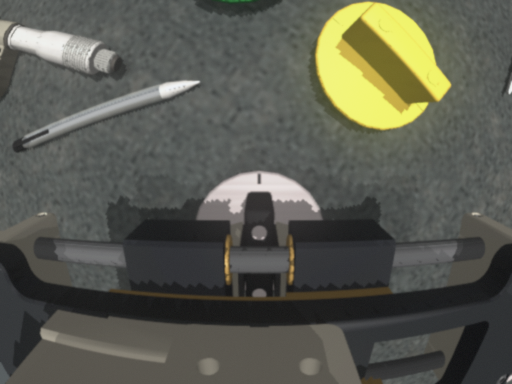

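Run:
```python
from h import *
c=dict(np.load('/tmp/w8.npz')); P=cloud(c,True)
q=P[150:222,180:340].reshape(-1,3); q=q[np.isfinite(q[:,0])]; print(np.percentile(q[:,2],[50,90,99]))
r=q[abs(q[:,2]-117)<3]; 
# plane fit
A=np.c_[r[:,:2],np.ones(len(r))]; k=np.linalg.lstsq(A,r[:,2],rcond=None)[0]; print('plane',k[:2],len(r),np.median(r[:,2]))
# outer edge: arc
from scipy.optimize import least_squares
m=(abs(P[...,2]-116.5)<4)
pts=[]
for u in range(200,320,2):
    col=np.where(m[150:222,u])[0]
    if len(col): pts.append(P[150+col[0],u,:2])
pts=np.array(pts)
s=least_squares(lambda p:np.hypot(pts[:,0]-p[0],pts[:,1]-p[1])-39.5,[506,258],loss='soft_l1'); print('disc centre',s.x,np.std(s.fun))
```

```text
[  0.28053611 117.9299578  194.30308072]
plane [-0.00222051 -0.00164679] 3969 116.77971327367402
disc centre [505.11634886 258.93572239] 0.18005852278696224
```

```bash
python3 -m creep '[{"tx":0,"ty":-1,"tz":2.5,"wx":0,"wy":0,"wz":0,"gripper":1},{"tx":0,"ty":-2.6,"tz":6,"wx":-0.02,"wy":0,"wz":0,"gripper":1},{"tx":0,"ty":-4,"tz":9.5,"wx":-0.04,"wy":0,"wz":0,"gripper":1},{"tx":0,"ty":-5.6,"tz":13,"wx":-0.06,"wy":0,"wz":0,"gripper":1},{"tx":0,"ty":-7,"tz":16.5,"wx":-0.08,"wy":0,"wz":0,"gripper":1},{"tx":0,"ty":-8.5,"tz":19.8,"wx":-0.1,"wy":0,"wz":0,"gripper":1},{"tx":0,"ty":-9.5,"tz":21.9,"wx":-0.1,"wy":0,"wz":0,"gripper":1},{"tx":0,"ty":-9.5,"tz":21.9,"wx":-0.1,"wy":0,"wz":0,"gripper":1}]'
python3 -m creep '[{"tx":1,"ty":0,"tz":0,"wx":0,"wy":0,"wz":0,"gripper":1},{"tx":1,"ty":0,"tz":0,"wx":0,"wy":0,"wz":0,"gripper":1},{"tx":1,"ty":0,"tz":0,"wx":0,"wy":0,"wz":0,"gripper":1}]'
python3 - <<'E'
from h import *
st(); 
tgt(550.2,23.5,85,-49.8)
E
```

```text
time: 13.62
tool_pos: [550.8, 19.3, 121.2]
tcp_rot: [-1.873, 1.568, -2.748]
contact_force: [-0.1, 0.2, -1.3]
grip_width: 13.5
time: 13.87
tool_pos: [549.7, 25.1, 111.4]
tcp_rot: [-2.412, 1.567, 3.003]
contact_force: [-0.5, -0.1, -1.7]
grip_width: 14.0
t 13.87 p [549.7  25.1 111.4] jaw -49.8 tilt 0.23 F [-0.5 -0.1 -1.7] M [-0.03  0.01  0.01] w 14.0 q [-0.09  0.51  1.61  0.    1.03  0.77]
alt 0 t [ 2.643 -0.052  0.161] w [ 0.    -0.003  0.003] rows>= 1 q6~ 0.77
alt 180 t [ 2.643 -0.052  0.161] w [-3.141 -0.004 -0.005] rows>= 26 q6~ 0.77
```

```bash
python3 -m creep '[{"tx":1,"ty":0,"tz":0.1,"wx":0,"wy":0,"wz":0,"gripper":1},{"tx":1,"ty":0,"tz":0.1,"wx":0,"wy":0,"wz":0,"gripper":1},{"tx":1,"ty":0,"tz":0.1,"wx":0,"wy":0,"wz":0,"gripper":1},{"tx":1,"ty":0,"tz":0.1,"wx":0,"wy":0,"wz":0,"gripper":1}]'
python3 - <<'E'
from h import *
st(); s=snap('side','s9'); sc=snap('scene','sc9')
im=cv2.resize(s['frame'][120:230,230:350][:,:,::-1],None,fx=5,fy=5); cv2.imwrite('pics/s9c.png',im)
im=cv2.resize(sc['frame'][170:270,220:340][:,:,::-1],None,fx=5,fy=5); cv2.imwrite('pics/sc9c.png',im)
for n,c in(('side',s),('scene',sc)):
    P=cloud(c).reshape(-1,3); P=P[np.isfinite(P[:,0])&(np.hypot(P[:,0]-550,P[:,1]-23)<52)]
    z=P[:,2]; print(n,np.histogram(z,bins=np.arange(40,150,5)))
tgt(550.2,23.5,85,-49.8)
E
```

```text
time: 14.2
tool_pos: [551.6, 23.6, 103.2]
tcp_rot: [-2.083, 1.571, -2.952]
contact_force: [0.9, 0.3, -1.8]
grip_width: 13.8
t 14.2 p [551.6  23.6 103.2] jaw -49.8 tilt 0.01 F [ 0.9  0.3 -1.8] M [-0.04 -0.02 -0.04] w 13.8 q [-0.1   0.52  1.62 -0.    1.01  0.77]
side (array([ 37,  45,  36,  39, 121,  24,   1,   1,   2,   2,  10, 145,  27,
        12,  12,   9,  16,  15,  24,  11,   5]), array([ 40,  45,  50,  55,  60,  65,  70,  75,  80,  85,  90,  95, 100,
       105, 110, 115, 120, 125, 130, 135, 140, 145]))
scene (array([ 86,  82,  81,  73, 299,   8,   0,   0,  13,  14,  10, 302,  28,
        17,  32,  35,  40,  48,  74,  53,  38]), array([ 40,  45,  50,  55,  60,  65,  70,  75,  80,  85,  90,  95, 100,
       105, 110, 115, 120, 125, 130, 135, 140, 145]))
alt 0 t [ 1.853 -0.116 -0.121] w [-0.  0. -0.] rows>= 1 q6~ 0.77
alt 180 t [ 1.853 -0.116 -0.121] w [ 3.141e+00 -1.000e-03 -1.000e-03] rows>= 26 q6~ 0.77
```

View pics/s9c.png

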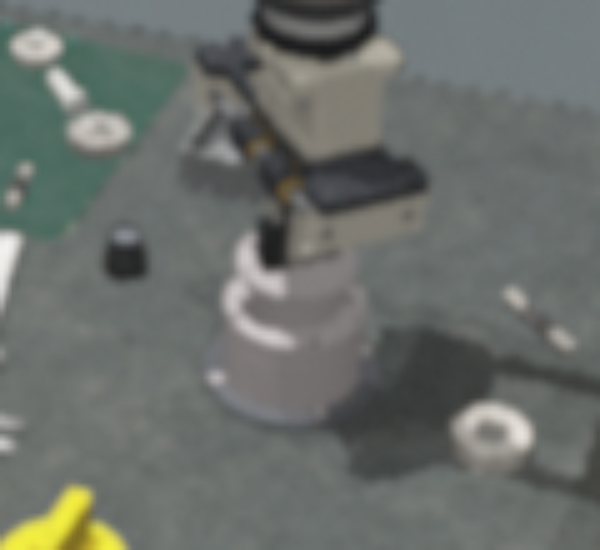

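View pics/sc9c.png

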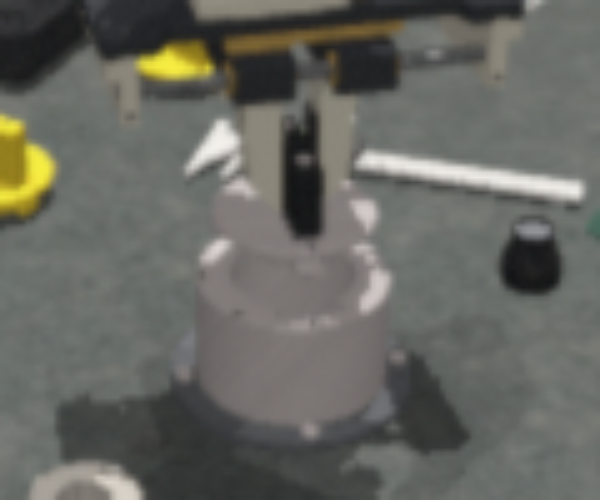

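Run:
```python
from h import *
from scipy.optimize import least_squares
from scipy.spatial import ConvexHull
def fit(q,r):
    h=q[ConvexHull(q).vertices]; s=least_squares(lambda p:np.hypot(q[:,0]-p[0],q[:,1]-p[1]).max()*0+np.hypot(h[:,0]-p[0],h[:,1]-p[1])-r,q.mean(0),loss='soft_l1'); return s.x.round(1),np.abs(s.fun).max().round(1),len(h)
for n,f in(('side','s9'),('scene','sc9')):
    c=dict(np.load(f'/tmp/{f}.npz')); P=cloud(c).reshape(-1,3); P=P[np.isfinite(P[:,0])&(np.hypot(P[:,0]-550,P[:,1]-23)<52)]
    a=P[abs(P[:,2]-97)<3,:2]; b=P[abs(P[:,2]-62)<3,:2]
    print(n,'disc',fit(a,39.5),'enc',cv2.minEnclosingCircle(a.astype(np.float32)),'rim',fit(b,47),cv2.minEnclosingCircle(b.astype(np.float32)))
```

```text
side disc (array([551.7,  25.2]), np.float64(3.9), 18) enc ((552.2514038085938, 26.50358009338379), 40.280025482177734) rim (array([550.1,  23.5]), np.float64(2.8), 16) ((549.4696044921875, 24.9739990234375), 48.56187057495117)
scene disc (array([549.3,  22.1]), np.float64(1.6), 19) enc ((549.6031494140625, 22.871679306030273), 40.980194091796875) rim (array([547.3,  21. ]), np.float64(2.7), 22) ((546.1576538085938, 20.261022567749023), 47.501197814941406)
```

```bash
python3 -m creep '[{"tx":0.5,"ty":-0.2,"tz":0,"wx":0,"wy":0,"wz":0,"gripper":1},{"tx":1,"ty":-0.2,"tz":0,"wx":0,"wy":0,"wz":0,"gripper":1},{"tx":1.4,"ty":-0.2,"tz":0,"wx":0,"wy":0,"wz":0,"gripper":1},{"tx":1.7,"ty":-0.2,"tz":0,"wx":0,"wy":0,"wz":0,"gripper":1},{"tx":2,"ty":-0.2,"tz":0,"wx":0,"wy":0,"wz":0,"gripper":1},{"tx":2.2,"ty":-0.2,"tz":0,"wx":0,"wy":0,"wz":0,"gripper":1},{"tx":2.2,"ty":-0.2,"tz":0,"wx":0,"wy":0,"wz":0,"gripper":1}]'
python3 - <<'E'
from h import *
st()
E
```

```text
time: 14.88
tool_pos: [549.9, 21.8, 80.7]
tcp_rot: [-2.276, 1.57, 3.137]
contact_force: [0.7, -0.5, -1.9]
grip_width: 13.9
t 14.88 p [549.9  21.8  80.7] jaw -49.9 tilt 0.05 F [ 0.7 -0.5 -1.9] M [-0.04 -0.02  0.01] w 13.9 q [-0.1   0.54  1.64 -0.    0.96  0.77]
```

```bash
python3 -m creep '[{"tx":0.2,"ty":0,"tz":0,"wx":0,"wy":0,"wz":0,"gripper":1},{"tx":0.4,"ty":0,"tz":0,"wx":0,"wy":0,"wz":0,"gripper":1},{"tx":0.6,"ty":0,"tz":0,"wx":0,"wy":0,"wz":0,"gripper":1},{"tx":0.7,"ty":0,"tz":0,"wx":0,"wy":0,"wz":0,"gripper":1},{"tx":0.75,"ty":0,"tz":0,"wx":0,"wy":0,"wz":0,"gripper":1},{"tx":0.75,"ty":0,"tz":0,"wx":0,"wy":0,"wz":0,"gripper":1}]'
python3 - <<'E'
from h import *
st()
E
```

```text
time: 15.38
tool_pos: [550.1, 21.8, 73.7]
tcp_rot: [-1.876, 1.571, -2.746]
contact_force: [-1.0, -0.3, -1.1]
grip_width: 14.0
t 15.38 p [550.1  21.8  73.7] jaw -49.8 tilt 0.01 F [-1.  -0.3 -1.1] M [-0.01 -0.04  0.02] w 14.0 q [-0.1   0.55  1.65 -0.    0.94  0.77]
```

```bash
python3 -m creep '[{"tx":0.1,"ty":0,"tz":0,"wx":0,"wy":0,"wz":0,"gripper":1},{"tx":0.2,"ty":0,"tz":0,"wx":0,"wy":0,"wz":0,"gripper":1},{"tx":0.2,"ty":0,"tz":0,"wx":0,"wy":0,"wz":0,"gripper":1}]'
python3 - <<'E'
from h import *
st(); s=snap('side','s10')
im=cv2.resize(s['frame'][120:230,230:350][:,:,::-1],None,fx=5,fy=5); cv2.imwrite('pics/s10c.png',im)
E
```

```text
time: 15.63
tool_pos: [550.3, 21.8, 73.3]
tcp_rot: [0.653, 1.57, -0.217]
contact_force: [-4.6, 0.4, 10.0]
grip_width: 14.2
t 15.63 p [550.3  21.8  73.3] jaw -49.8 tilt 0.06 F [-4.6  0.4 10. ] M [0.09 0.76 0.04] w 14.2 q [-0.1   0.55  1.65 -0.    0.94  0.77]
```

View pics/s10c.png

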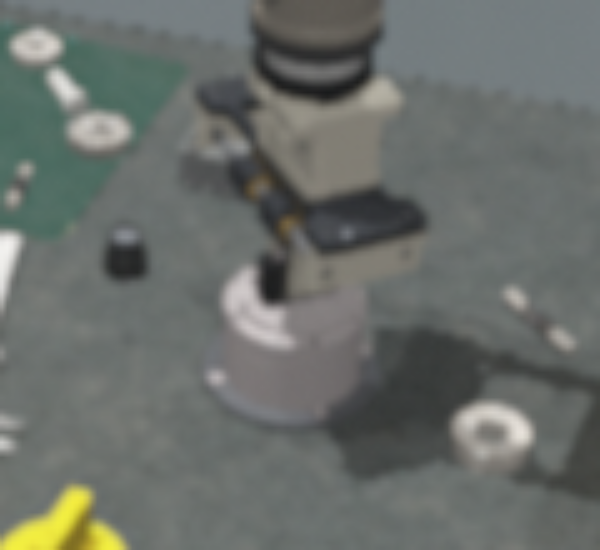

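The disc is seated: 10 N reaction at the expected height (TCP 73.3, so lid about 50). Now the twist, clockwise (+wx), in stages.

```bash
python3 -m creep '[{"tx":-0.15,"ty":0,"tz":0,"wx":0.06,"wy":0,"wz":0,"gripper":1},{"tx":-0.15,"ty":0,"tz":0,"wx":0.12,"wy":0,"wz":0,"gripper":1},{"tx":-0.15,"ty":0,"tz":0,"wx":0.2,"wy":0,"wz":0,"gripper":1},{"tx":-0.15,"ty":0,"tz":0,"wx":0.28,"wy":0,"wz":0,"gripper":1},{"tx":-0.15,"ty":0,"tz":0,"wx":0.36,"wy":0,"wz":0,"gripper":1},{"tx":-0.15,"ty":0,"tz":0,"wx":0.44,"wy":0,"wz":0,"gripper":1},{"tx":-0.15,"ty":0,"tz":0,"wx":0.44,"wy":0,"wz":0,"gripper":1}]'
python3 - <<'E'
from h import *
st()
E
```

```text
time: 16.27
tool_pos: [550.2, 21.8, 73.4]
tcp_rot: [0.869, 1.57, -0.443]
contact_force: [1.1, -0.3, -1.5]
grip_width: 13.7
t 16.27 p [550.2  21.8  73.4] jaw -75.2 tilt 0.02 F [ 1.1 -0.3 -1.5] M [0.07 0.   0.  ] w 13.7 q [-0.1   0.55  1.65 -0.    0.94  1.21]
```

```bash
python3 -m creep '[{"tx":0,"ty":0,"tz":0,"wx":0.07,"wy":0,"wz":0,"gripper":1},{"tx":0,"ty":0,"tz":0,"wx":0.15,"wy":0,"wz":0,"gripper":1},{"tx":0,"ty":0,"tz":0,"wx":0.23,"wy":0,"wz":0,"gripper":1},{"tx":0,"ty":0,"tz":0,"wx":0.31,"wy":0,"wz":0,"gripper":1},{"tx":0,"ty":0,"tz":0,"wx":0.38,"wy":0,"wz":0,"gripper":1},{"tx":0,"ty":0,"tz":0,"wx":0.42,"wy":0,"wz":0,"gripper":1},{"tx":0,"ty":0,"tz":0,"wx":0.42,"wy":0,"wz":0,"gripper":1}]'
python3 - <<'E'
from h import *
st(); s=snap('side','s11'); w=snap('wrist','w11');sc=snap('scene','sc11')
im=cv2.resize(s['frame'][120:230,230:350][:,:,::-1],None,fx=5,fy=5); cv2.imwrite('pics/s11c.png',im)
im=cv2.resize(sc['frame'][170:270,220:340][:,:,::-1],None,fx=5,fy=5); cv2.imwrite('pics/sc11c.png',im)
E
```

```text
time: 16.85
tool_pos: [550.2, 21.8, 73.3]
tcp_rot: [1.139, 1.571, -0.59]
contact_force: [0.6, -0.1, -1.1]
grip_width: 13.9
t 16.85 p [550.2  21.8  73.3] jaw -99.1 tilt 0.01 F [ 0.6 -0.1 -1.1] M [0.02 0.02 0.06] w 13.9 q [-0.1   0.55  1.65 -0.    0.94  1.63]
```

View pics/w11.png

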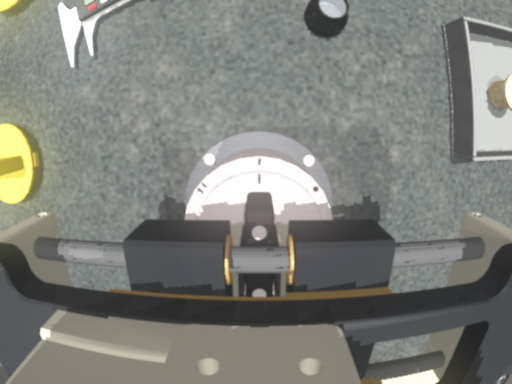

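View pics/s11c.png

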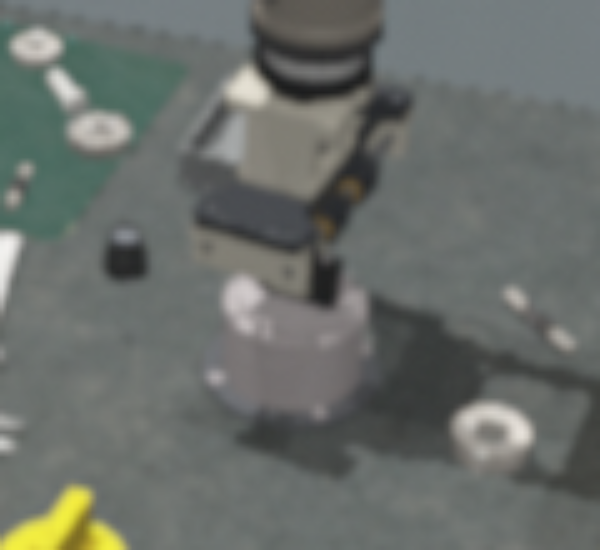

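View pics/sc11c.png

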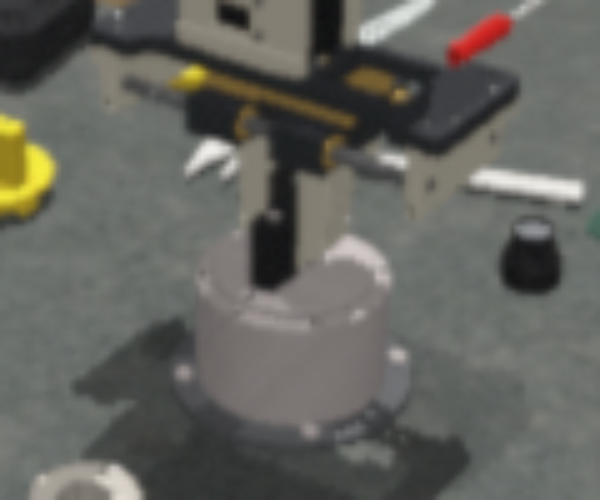

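In the wrist view the lid's line (259,178) lines up with the pot's half-way line (259,162). I'll settle, then do one numeric check.

```bash
python3 -m creep '[{"tx":0.05,"ty":0,"tz":0,"wx":0.01,"wy":0,"wz":0,"gripper":1},{"tx":0.05,"ty":0,"tz":0,"wx":0.01,"wy":0,"wz":0,"gripper":1},{"tx":0.05,"ty":0,"tz":0,"wx":0.01,"wy":0,"wz":0,"gripper":1},{"tx":0.05,"ty":0,"tz":0,"wx":0.01,"wy":0,"wz":0,"gripper":1}]'
python3 - <<'E'
from h import *
from scipy.optimize import least_squares
st(); c=snap('wrist','w12'); P=cloud(c,True); z=P[...,2]
def arc(lo,hi,r):
    p=[]
    for u in range(200,318,2):
        k=np.where((z[120:220,u]>lo)&(z[120:220,u]<hi))[0]
        if len(k): p.append(P[120+k[0],u,:2])
    p=np.array(p); s=least_squares(lambda q:np.hypot(p[:,0]-q[0],p[:,1]-q[1])-r,[550,22],loss='soft_l1'); return s.x.round(1),np.std(s.fun).round(2)
m=(z>50)&(z<80); print(np.histogram(z[150:220,200:320][m[150:220,200:320]],bins=np.arange(56,76,1)))
print('disc',arc(65.2,70,39.5),'rim',arc(58,64.5,47))
s=snap('side','s12'); P=cloud(s); 
for n,(u,v) in dict(loupe=(255,170),ring=(328,206),rod=(338,183),bush=(286,147)).items():
    q=P[v-14:v+14,u-14:u+14].reshape(-1,3); q=q[(q[:,2]>6)&(q[:,2]<60)]; print(n,np.median(q,0).round(1))
E
```

```text
time: 17.33
tool_pos: [550.4, 21.8, 73.3]
tcp_rot: [1.482, 1.57, -0.257]
contact_force: [-2.1, 0.6, 5.0]
grip_width: 13.3
t 17.33 p [550.4  21.8  73.3] jaw -99.7 tilt 0.04 F [-2.1  0.6  5. ] M [0.01 0.35 0.04] w 13.3 q [-0.1   0.55  1.65 -0.    0.94  1.64]
(array([  16,   15,   29,  106,  525, 1054,  310,   35,   78,  954, 2123,
        674,   21,   13,    7,   13,   12,    9,   14]), array([56, 57, 58, 59, 60, 61, 62, 63, 64, 65, 66, 67, 68, 69, 70, 71, 72,
       73, 74, 75]))
disc (array([549.2,  23.2]), np.float64(0.29)) rim (array([550.1,  23.6]), np.float64(0.19))
loupe [691.8 -47.9  16.1]
ring [408.6  59.4  15.7]
rod [397.3 -76.1  10.4]
bush [ 666.5 -223.1   22.1]
```

```bash
python3 -c "
from plant import *
print(close_job())"
```

```text
the job is handed in; nothing more can be done
None
```

I finished the job and handed it in at about 17.4 s, well under the 72 s limit. The hand-in gives no verdict, so the results below are my own checks.

- **Parts:** Pictures taken after both were released show the bolt lying flat inside the pot and the bush standing upright in the tray.
- **Lid seat:** The lid went through the gaps without resistance. Its disc is seated: the disc top measures about 5 mm above the rim, as it should when it rests there. It is centred within about 1 mm.
- **Half-way mark:** I turned the lid clockwise 50° in two stages. The handle is in line with the half-way marks to within about 1°, well short of the lock.
- **Grip:** The gripper is still closed on the handle (13.3 mm opening, bar 14 mm), with about 5 N of reaction from the seat.
- **Bystanders:** The loupe, setting ring and setting rod read within about 3 mm of their starting positions.

**Checks that disagreed:** The scene and wrist cameras differed by 2–3 mm on the pot's centre, so I lined up the lid by its measured offset from the rim instead. A rough final reading of the bush mixed in pixels from the tray wall, so I relied on the earlier picture of it in the tray.

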